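Gauge the lamp-stem sleeves and sort them

ROBOT

A 6-joint arm with a two-finger parallel gripper is mounted at the origin on the work surface. World frame = base frame: x ahead of the robot, y to its left, z up, the work surface at z = 0. Lengths are in m, angles in rad, forces in N, time in s.
With the tool pointing down it reaches from about 0.25 to 0.775 m from the base axis. Payload 4 kg.
Tool frame: the origin (TCP) lies midway between the tips of the shut fingers; the grasp point (between the pads) lies 19 mm behind it; z points along the fingers, x is the direction in which the jaws open and shut, and the axes are right-handed (so a half turn about z gives the same grasp; the last joint's range is limited). The gripper opens to 94 mm and grips with 3 to 60 N. Pads are 16 mm wide; open, the fingers measure 119 mm over their backs; the gripper's body (75 mm by 177 mm) begins 78 mm behind the grasp point.
Start: joints at [1.146, 0.087, 1.371, -0, 1.684, -0.103], TCP at [0.174, 0.522, 0.181] pointing down, gripper open.
Joint ranges: [-3.1, 3.1], [-0.76, 2.03], [0.27, 2.55], [-1.08, 4.22], [0.17, 2.65], [-2.57, 2.57]. Speed limits (rad/s): [2.79, 2.79, 3.14, 3.14, 3.14, 3.14].

INTERFACE

Orientations are given as [roll, pitch, yaw] about the fixed x, y, z axes, in that order (R = Rz(yaw) Ry(pitch) Rx(roll)).
In Python, from bench import robot gives the robot as it stands.
- The arm moves only by the shell command python3 -m handwheel 'ROWS'. ROWS is a JSON object of lists of equal length, an entry for each row: "delta_pos": the shift along the tool's x, y, z in mm, a list of three; "rotation": the turn, a rotation vector about the tool's x, y, z in rad, a list of three; "claw": the closure, from -1 (fully open) to 1 (shut). In form: {"delta_pos": [[tx, ty, tz], ...], "rotation": [[wx, wy, wz], ...], "claw": [claw, ...]}. A call has exactly 8 rows; each row shifts and turns the commanded pose from where the row before left it, along the tool's axes as they then stand; what a row does not reach is not made up. A row lasts 1/8 s, in which the tool goes at most 62.5 mm and 10.7 degrees, less where a joint would pass 70% of its speed; a pose out of reach is approached as far as the arm can. A call with a gripper value outside its range is refused whole. The fingers move at their own pace and stop on an object; the grip force is fixed at half the most. Time passes only in rows, so rows that do not move let the fingers close, or fill a call up. It gives the time, the measured TCP pose, the force and the opening at its end, in the units of the state.
- robot.get_obs(): the state, without advancing time (a new reading comes with each control period).
- robot.snapshot(name): name is "side" or "top" or "wrist"; returns a dict with "color" (420x560x3 uint8, red, green, blue), "intrinsics" (3x3 intrinsics, pixels), "k1" (the pictures are not rectified: a ray, as slopes to the right and down, at radius r is drawn at 1 + k1 r^2 times it, then the intrinsics apply), "eye" and "rotation" of the camera in the world. Camera axes: x right, y down, z forward; pixel columns grow to the right and rows downward; lengths in m; the calibration is good to about 2 mm. A picture is of the moment at which its call begins. There is no depth.
- robot.close_job(): hands the job in, once; it reports no verdict.
The state is a dict: "time": time; "joint_positions": joint angles; "qvel": joint speeds; "joint_torque": joint torques, N m; "tool_pos": TCP position; "ee_rot": TCP orientation; "wrist_force": force on the tool from outside, world axes, zero at the start; "wrist_torque": the same for the moment, N m; "width": finger opening in m.
Only numpy, scipy, OpenCV 4.12 (cv2) and the standard library are available. Lean on these libraries where they do the work, as an engineer would, in place of code of your own. Each camera call takes 0.05 s, during which the arm holds its last target.

TASK

Test the two brass sleeves one at a time: lower the sleeve over the steel gauge pin without forcing it, until it rests on the base or stops part way. Stand a sleeve that goes fully home on the base in the green tray and one that stops part way in the red tray, upright, and leave the second sleeve where it is until the first is put away. Leave everything else on the bench where it is.

Things in the scene. Friction and masses are not known exactly. Their poses are not given: they have to be found in the camera images.
- sleeve_1: Brass lamp-stem sleeve, a plain upright tube: outer diameter 30 mm, length 55 mm, bore 19 mm at both ends, about 0.19 kg. Origin: centre of its lower end; z along its bore (up). It may be clear all through, or have a ridge inside its bore, 24 to 32 mm above the lower end, that narrows it to 9 mm; from outside the two kinds look the same. It starts standing upright on the table, right way up; keep that end down.
- sleeve_2: Brass lamp-stem sleeve, a plain upright tube: outer diameter 30 mm, length 55 mm, bore 19 mm at both ends, about 0.19 kg. Origin: centre of its lower end; z along its bore (up). It may be clear all through, or have a ridge inside its bore, 24 to 32 mm above the lower end, that narrows it to 9 mm; from outside the two kinds look the same. It starts standing upright on the table, right way up; keep that end down.
- gauge: Fit gauge, fixed: dark steel base 90 x 90 x 15 mm with an upright bright pin in its middle. Origin: centre of the base's underside, z up.
- gauge_home (a point): Foot of the gauge pin: on the pin's axis, at the top face of the base (15 mm above the table), z up. A sleeve that fits ends with its lower end here. A sleeve with a ridge stops with its lower end 37 mm above it.
- gauge_tip (a point): Top of the gauge pin, on its axis, 61 mm above the base's top face. The pin is 16 mm in diameter and narrows to 11 mm over its last 6 mm.
- green_tray_in (a point): Green tray, fixed: square, 120 mm outside, 112 mm inside, walls 18 mm tall, floor 4 mm thick. This point: centre of its inner floor, z up, x and y along its sides. It is for sleeves that go fully home.
- red_tray_in (a point): Red tray, fixed: square, 120 mm outside, 112 mm inside, walls 18 mm tall, floor 4 mm thick. This point: centre of its inner floor, z up, x and y along its sides. It is for sleeves that stop part way.
- flower: Bystander, loose: scrap-steel flower on an 84 mm steel disc, 120 mm tall. Origin: centre of its underside.
- bird: Bystander, loose: scrap-steel bird on a 90 mm disc, 90 mm tall. Origin: centre of its underside.
- jar: Bystander, loose: amber glass jar with a dark lid, 60 mm across, 65 mm tall. Origin: centre of its underside.
- wrench: Bystander, loose: steel wrench 160 mm long lying flat. Origin: underside, at mid-length; long axis x.
- brush: Bystander, loose: flat paint brush with a wooden handle 170 mm long lying flat. Origin: underside, at mid-length; long axis x.
- coupling: Bystander, loose: dark steel pipe coupling, a ring 42 mm across and only 22 mm tall; not one of the sleeves. Origin: centre of its underside.
- pen: Bystander, loose: white and yellow paint marker lying down, 135 mm long, 15 mm thick. Origin: underside near mid-length; long axis x.

How it is judged:
On the way, in this order (a step that is already met when the one before it is completed fails the run):
1. one sleeve has been lowered over the pin as far as it goes (resting on the base, or resting on its ridge) (((horizontal distance between sleeve_1 and gauge_home below 0.005 m and angle between sleeve_1's own z axis and vertical below 0.2 rad and z of sleeve_1 in the frame of gauge_home between -0.004 and 0.004 m and contact force between sleeve_1 and gauge above 0.3 N) or (horizontal distance between sleeve_2 and gauge_home below 0.005 m and angle between sleeve_2's own z axis and vertical below 0.2 rad and z of sleeve_2 in the frame of gauge_home between 0.032 and 0.042 m and contact force between sleeve_2 and gauge above 0.3 N))), for 0.1 s.
2. that sleeve stands in its proper tray while the other has not been moved yet (within 50 mm of its start) (((angle between sleeve_1's own z axis and vertical below 0.15 rad and z of sleeve_1 in the frame of green_tray_in between -0.006 and 0.006 m and x of sleeve_1 in the frame of green_tray_in between -0.046 and 0.046 m and y of sleeve_1 in the frame of green_tray_in between -0.046 and 0.046 m and distance of sleeve_2 from where it was at the start of the episode below 0.05 m) or (angle between sleeve_2's own z axis and vertical below 0.15 rad and z of sleeve_2 in the frame of red_tray_in between -0.006 and 0.006 m and x of sleeve_2 in the frame of red_tray_in between -0.046 and 0.046 m and y of sleeve_2 in the frame of red_tray_in between -0.046 and 0.046 m and distance of sleeve_1 from where it was at the start of the episode below 0.05 m))), for 0.2 s.
3. the other sleeve has been lowered over the pin as far as it goes, with the first still in its proper tray (((horizontal distance between sleeve_1 and gauge_home below 0.005 m and angle between sleeve_1's own z axis and vertical below 0.2 rad and z of sleeve_1 in the frame of gauge_home between -0.004 and 0.004 m and contact force between sleeve_1 and gauge above 0.3 N and angle between sleeve_2's own z axis and vertical below 0.15 rad and z of sleeve_2 in the frame of red_tray_in between -0.006 and 0.006 m and x of sleeve_2 in the frame of red_tray_in between -0.046 and 0.046 m and y of sleeve_2 in the frame of red_tray_in between -0.046 and 0.046 m) or (horizontal distance between sleeve_2 and gauge_home below 0.005 m and angle between sleeve_2's own z axis and vertical below 0.2 rad and z of sleeve_2 in the frame of gauge_home between 0.032 and 0.042 m and contact force between sleeve_2 and gauge above 0.3 N and angle between sleeve_1's own z axis and vertical below 0.15 rad and z of sleeve_1 in the frame of green_tray_in between -0.006 and 0.006 m and x of sleeve_1 in the frame of green_tray_in between -0.046 and 0.046 m and y of sleeve_1 in the frame of green_tray_in between -0.046 and 0.046 m))), for 0.1 s.
At the end, for the whole second after the job is handed in: The sleeve that goes home stands in the green tray and the one that stops part way stands in the red tray: upright within 0.15 rad, lower end within 6 mm of the tray floor's height, axis within 46 mm of the tray's centre along each side, at rest (under 20 mm/s) (angle between each of sleeve_1, sleeve_2's own z axis and vertical below 0.15 rad and z of sleeve_1 in the frame of green_tray_in between -0.006 and 0.006 m and x of sleeve_1 in the frame of green_tray_in between -0.046 and 0.046 m and y of sleeve_1 in the frame of green_tray_in between -0.046 and 0.046 m and z of sleeve_2 in the frame of red_tray_in between -0.006 and 0.006 m and x of sleeve_2 in the frame of red_tray_in between -0.046 and 0.046 m and y of sleeve_2 in the frame of red_tray_in between -0.046 and 0.046 m and linear speed of each of sleeve_1, sleeve_2 below 0.02 m/s); the robot touches nothing.
It fails at once if a sleeve is forced on the gauge (more than 120 N) (contact force between any of sleeve_1, sleeve_2 and gauge above 120 N).
It fails at once if another object on the bench is shifted by more than 30 mm (distance of any of flower, bird, jar, wrench, brush, coupling, pen from where it was at the start of the episode above 0.03 m).
It also fails if it takes over 61 s, if anything falls off the work surface, if the arm or the gripper's body presses on something with over 40 N, if the wrist force passes 120 N, or if a joint passes its speed limit or range.

## Working session

There is one attempt and no reset: what is moved stays moved. The work goes in short steps, Python scripts to look and compute and a shell command to move; the robot and the scene stay as the last step left them, time stands still between calls to the robot, and variables do not carry over. Pictures are saved under pics/ and viewed, and the job is handed in when it is done.

```bash
mkdir -p pics; cat > h.py <<'E'
import numpy as np, cv2
from bench import robot
def snap(n,f):
    s=robot.snapshot(n); cv2.imwrite('pics/'+f,s['color'][:,:,::-1]); 
    np.savez('pics/'+f+'.npz',K=s['intrinsics'],k1=s['k1'],eye=s['eye'],R=s['rotation'],im=s['color']); return s
def load(f): return np.load('pics/'+f+'.npz')
def ray(c,u,v):
    K=c['K'];k1=float(c['k1']); xd=(u-K[0,2])/K[0,0]; yd=(v-K[1,2])/K[1,1]
    x,y=xd,yd
    for _ in range(20):
        f=1+k1*(x*x+y*y); x,y=xd/f,yd/f
    return c['R']@np.array([x,y,1.])
def at(c,u,v,z):
    d=ray(c,u,v); e=c['eye']; return e+d*(z-e[2])/d[2]
def proj(c,p):
    q=c['R'].T@(np.array(p)-c['eye']); x,y=q[0]/q[2],q[1]/q[2]; f=1+float(c['k1'])*(x*x+y*y)
    return c['K'][0,0]*x*f+c['K'][0,2], c['K'][1,1]*y*f+c['K'][1,2]
def crop(f,u0,v0,u1,v1,s,o):
    im=load(f)['im'][v0:v1,u0:u1,::-1]; cv2.imwrite('pics/'+o,cv2.resize(im,None,fx=s,fy=s,interpolation=cv2.INTER_CUBIC))
E
python3 - <<'E'
from h import *
for n in ['side','top','wrist']:
    s=snap(n,n+'0.png'); print(n,s['eye'],s['rotation'].round(3).tolist(),s['k1'],s['intrinsics'][0,0])
print(robot.get_obs())
E
```

```text
side [0.48076071 0.96713998 0.8603458 ] [-2.248, -0.01, -3.078] -0.1162044641739002 465.7206517068827
top [ 0.38057496 -0.01788495  1.30863047] [-3.004, 0.013, -1.559] 0.03009056072411904 514.4099001174017
wrist [0.09431791 0.54788113 0.38366577] [2.848, 0.002, 1.249] -0.07166291784194792 315.66626842651596
{'time': 0.15, 'joint_positions': array([ 1.14588710e+00,  8.78221509e-02,  1.37182165e+00,  9.89372999e-06,
        1.68362321e+00, -1.03104031e-01]), 'qvel': array([-2.62240472e-05, -2.05752445e-03, -5.74386394e-03, -8.08618255e-04,
        5.41581048e-04,  7.32445445e-05]), 'joint_torque': array([ 1.67342034e-03, -3.40642476e+01, -3.02793145e+01,  7.19603221e-02,
        3.05580860e-02, -1.17304789e-04]), 'tool_pos': array([0.17377525, 0.52136418, 0.18019627]), 'ee_rot': array([-3.14141055e+00,  1.66445205e-03,  1.24899238e+00]), 'wrist_force': array([ 0.03908192, -0.1083724 ,  0.33480767]), 'wrist_torque': array([0.00497148, 0.05966452, 0.00531059]), 'width': 0.09412105915628856}
```

```bash
sed -i "s/^    np.savez/    from scipy.spatial.transform import Rotation as Ro; Rm=Ro.from_euler('xyz',s['rotation']).as_matrix()\n    np.savez/; s/R=s\['rotation'\]/R=Rm/" h.py
python3 - <<'E'
from h import *
from scipy.spatial.transform import Rotation as Ro
# refit saved rotations
for n in ['side','top','wrist']:
    d=dict(load(n+'0.png')); 
    if d['R'].shape==(3,): d['R']=Ro.from_euler('xyz',d['R']).as_matrix(); np.savez('pics/'+n+'0.png.npz',**d)
    print(n,d['R'][:,2].round(3))
E
```

```text
side [ 0.043 -0.778 -0.627]
top [ 0.137  0.015 -0.99 ]
wrist [ 0.274 -0.093 -0.957]
```

View pics/side0.png

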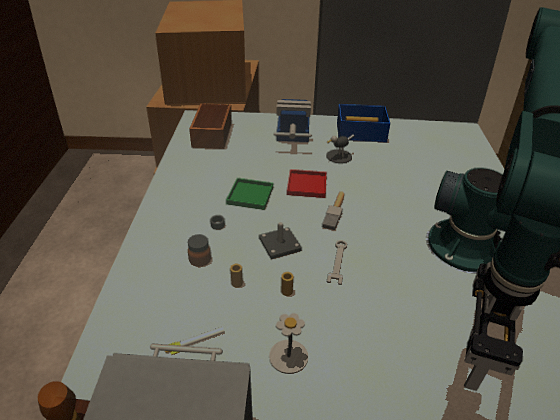

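View pics/top0.png

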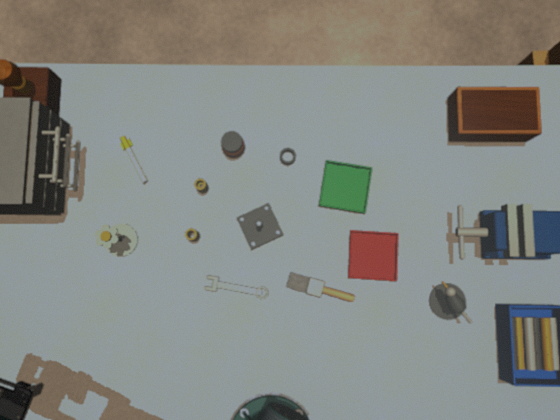

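View pics/wrist0.png

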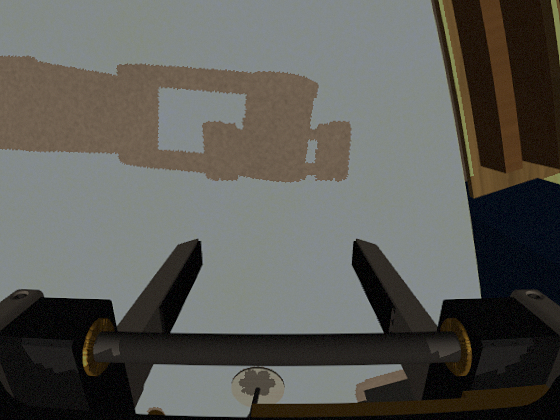

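Top view: sleeves at about (201,186) and (192,235), gauge (260,226), green tray (345,187), red tray (373,256). In the side view the sleeves are at (236,275) and (287,284) and the pin at (281,235). I'll enlarge.

```bash
python3 - <<'E'
from h import *
crop('top0.png',175,170,295,260,6,'t0a.png')
crop('top0.png',310,150,410,290,4,'t0b.png')
crop('side0.png',220,215,320,300,8,'s0a.png')
E
```

```text
(no output)
```

View pics/t0a.png

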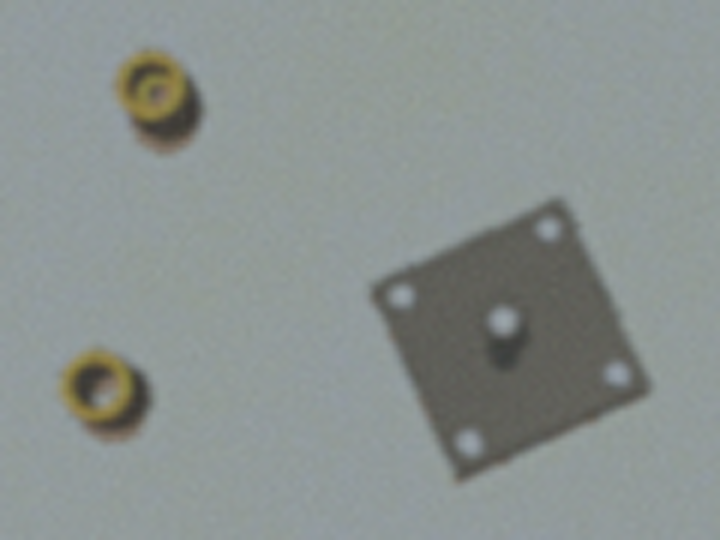

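View pics/t0b.png

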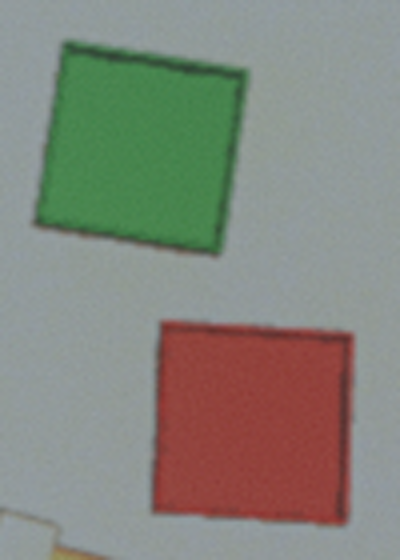

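View pics/s0a.png

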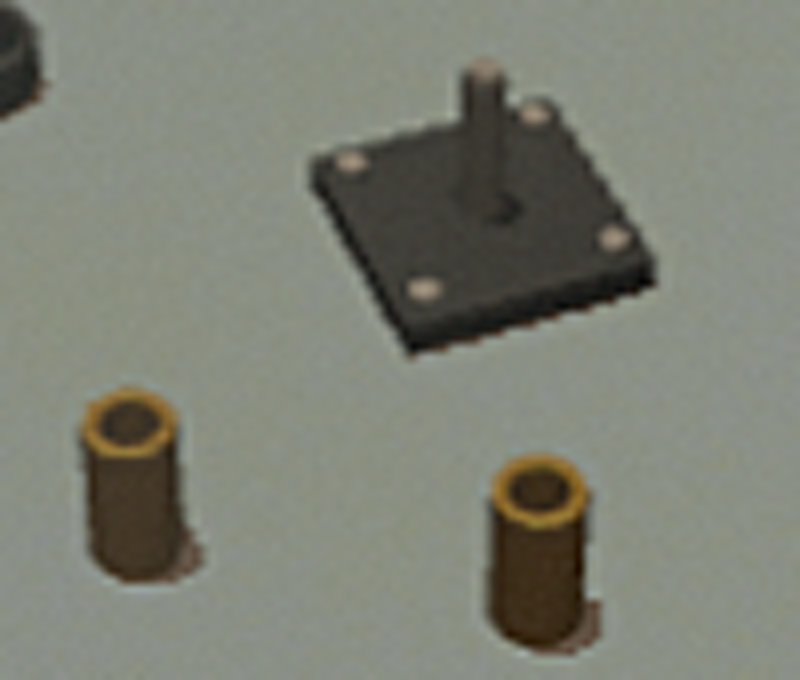

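```bash
cat > loc.py <<'E'
from h import *
t=load('top0.png'); s=load('side0.png')
T=lambda px,py,u0,v0,k:(u0+(px+.5)/k-.5, v0+(py+.5)/k-.5)
for n,tp,sp,z in [('A',(151,86),(129,424),.055),('B',(98,387),(540,491),.055),('tip',(504,321),(485,70),.076)]:
    a=at(t,*T(*tp,175,170,6),z); b=at(s,*T(*sp,220,215,8),z)
    # triangulate
    r=[ray(t,*T(*tp,175,170,6)),ray(s,*T(*sp,220,215,8))]; e=[t['eye'],s['eye']]
    M=0;v=0
    for d,o in zip(r,e):
        d=d/np.linalg.norm(d);P=np.eye(3)-np.outer(d,d);M=M+P;v=v+P@o
    print(n,a.round(4),b.round(4),'tri',np.linalg.solve(M,v).round(4))
c=np.mean([at(t,*T(*p,175,170,6),.015) for p in [(374,290),(562,200),(650,387),(460,480)]],0); print('base t',c.round(4))
c=np.mean([at(s,*T(*p,220,215,8),.015) for p in [(312,160),(548,98),(655,262),(412,335)]],0); print('base s',c.round(4))
for n,P in [('green',[(64,42),(246,70),(219,252),(36,226)]),('red',[(162,322),(352,334),(347,523),(154,513)])]:
    q=np.array([at(t,*T(*p,310,150,4),.018) for p in P]);print(n,q.mean(0).round(4), np.arctan2(*(q[1]-q[0])[1::-1]).round(3))
for n,p,z in [('flower',(122,240),0),('jar',(232,143),.065),('coup',(288,157),.022),('wr1',(212,285),0),('wr2',(263,292),0),('br1',(290,281),0),('br2',(353,296),0),('bird',(448,301),0),('pen',(145,182),0.01)]: print(n,at(t,*p,z).round(3))
E
python3 loc.py
```

```text
A [0.6156 0.1835 0.055 ] [0.6149 0.1849 0.055 ] tri [0.6155 0.1837 0.0539]
B [0.4907 0.2013 0.055 ] [0.4903 0.2033 0.055 ] tri [0.4905 0.2016 0.0533]
tip [0.517  0.0352 0.076 ] [0.5159 0.0364 0.076 ] tri [0.5165 0.0352 0.0751]
base t [0.5163 0.0345 0.015 ]
base s [0.5158 0.0379 0.015 ]
green [ 0.6195 -0.1805  0.018 ] -1.72
red [ 0.4458 -0.2489  0.018 ] -1.624
flower [0.479 0.386 0.   ]
jar [0.718 0.105 0.065]
coup [ 0.694 -0.035  0.022]
wr1 [0.367 0.153 0.   ]
wr2 [0.352 0.025 0.   ]
br1 [ 0.38  -0.043  0.   ]
br2 [ 0.344 -0.201  0.   ]
bird [ 0.336 -0.436  0.   ]
pen [0.628 0.332 0.01 ]
```

```bash
python3 -m handwheel '{"delta_pos":[[0,0,0],[0,0,0],[-40,40,0],[-42,42,0],[-42,42,0],[-42,42,0],[-42,42,0],[-42,42,0]],"rotation":[[0,0,-0.161],[0,0,-0.161],[0,0,0],[0,0,0],[0,0,0],[0,0,0],[0,0,0],[0,0,0]],"claw":[-1,-1,-1,-1,-1,-1,-1,-1]}'
```

```text
time: 1.15
tool_pos: [0.425, 0.2703, 0.1808]
ee_rot: [-3.141, -0.0, 1.571]
wrist_force: [0.5, 0.5, 0.6]
width: 0.0938
```

```bash
python3 -m handwheel '{"delta_pos":[[-24,22,0],[-24,22,0],[-21,21,0],[0,0,30],[0,0,30],[0,0,0],[0,0,0],[0,0,0]],"rotation":[[0,0,0],[0,0,0],[0,0,0],[0,0,0],[0,0,0],[0,0,0],[0,0,0],[0,0,0]],"claw":[-1,-1,-1,-1,-1,-1,-1,-1]}'; python3 - <<'E'
from h import *
snap('wrist','w1.png'); print(proj(load('w1.png'),[.4905,.2016,.055]),proj(load('w1.png'),[.4905,.2016,0]))
E
```

```text
time: 2.15
tool_pos: [0.49, 0.2033, 0.123]
ee_rot: [3.138, -0.001, 1.571]
wrist_force: [1.2, 0.2, 1.0]
width: 0.0944
(np.float64(275.38682500969105), np.float64(207.87056827542762)) (np.float64(275.54709202001044), np.float64(192.45499296771254))
```

View pics/w1.png

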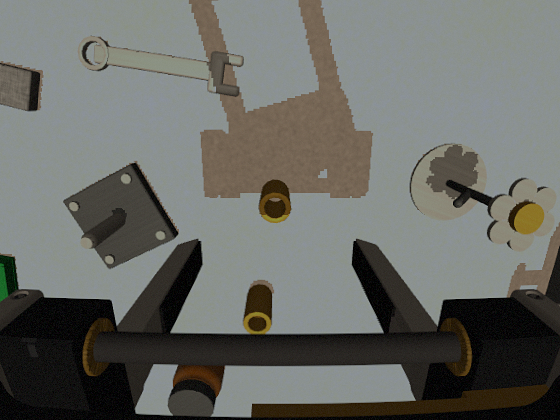

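The wrist view shows sleeve B's rim at (275,207), matching the prediction; it is nearly midway between the fingers. Descending and gripping.

```bash
python3 -m handwheel '{"delta_pos":[[-1.5,0,35],[0,0,35],[0,0,20],[0,0,7],[0,0,0],[0,0,0],[0,0,0],[0,0,0]],"rotation":[[0,0,0],[0,0,0],[0,0,0],[0,0,0],[0,0,0],[0,0,0],[0,0,0],[0,0,0]],"claw":[-1,-1,-1,-1,-1,1,1,1]}'
python3 -m handwheel '{"delta_pos":[[0,0,0],[0,0,0],[0,0,0],[0,0,0],[0,0,0],[0,0,0],[0,0,0],[0,0,0]],"rotation":[[0,0,0],[0,0,0],[0,0,0],[0,0,0],[0,0,0],[0,0,0],[0,0,0],[0,0,0]],"claw":[1,1,1,1,1,1,1,1]}'
```

```text
time: 3.2
tool_pos: [0.4895, 0.2015, 0.0248]
ee_rot: [3.14, -0.0, 1.571]
wrist_force: [0.0, -0.8, -0.2]
width: 0.0673
time: 4.2
tool_pos: [0.489, 0.2014, 0.0241]
ee_rot: [-3.142, -0.0, 1.571]
wrist_force: [-0.5, 0.8, -0.2]
width: 0.0288
```

```bash
python3 -m handwheel '{"delta_pos":[[0,0,-20],[0,0,-45],[0,0,-40],[-45,7,0],[-45,7,0],[-45,7,0],[-31,5,0],[0,0,0]],"rotation":[[0,0,0],[0,0,0],[0,0,0],[0,0,0],[0,0,0],[0,0,0],[0,0,0],[0,0,0]],"claw":[1,1,1,1,1,1,1,1]}'
python3 -m handwheel '{"delta_pos":[[0,0,10],[0,0,0],[0,0,0],[0,0,0],[0,0,0],[0,0,0],[0,0,0],[0,0,0]],"rotation":[[0,0,0],[0,0,0],[0,0,0],[0,0,0],[0,0,0],[0,0,0],[0,0,0],[0,0,0]],"claw":[1,1,1,1,1,1,1,1]}'
python3 - <<'E'
from h import *
for n in ['side','top','wrist']: snap(n,n[0]+'2.png')
crop('s2.png',210,150,350,290,5,'s2a.png');crop('t2.png',210,175,310,275,6,'t2a.png')
E
```

```text
time: 5.2
tool_pos: [0.5149, 0.0335, 0.1285]
ee_rot: [-3.141, 0.0, 1.567]
wrist_force: [-0.4, 0.1, -1.8]
width: 0.0285
time: 6.2
tool_pos: [0.5151, 0.0353, 0.1191]
ee_rot: [3.141, -0.0, 1.571]
wrist_force: [0.2, 0.0, -1.1]
width: 0.0285
```

View pics/s2a.png

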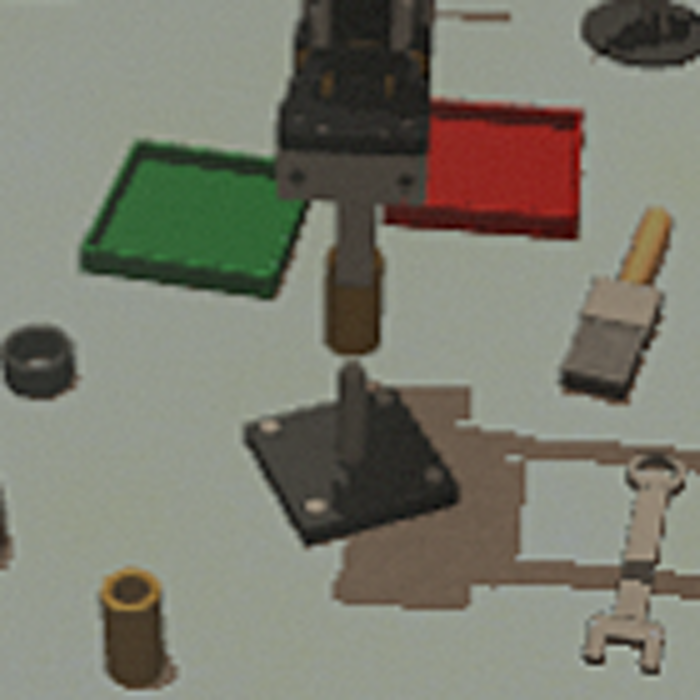

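View pics/w2.png

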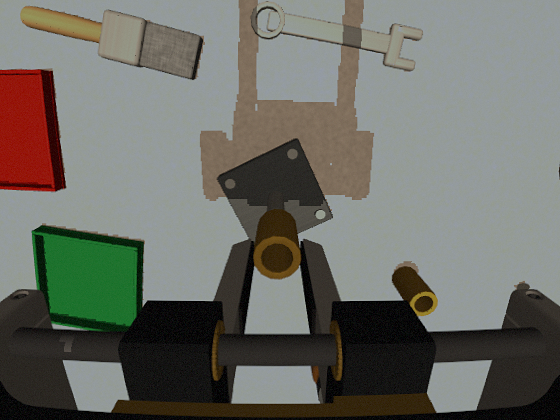

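View pics/t2a.png

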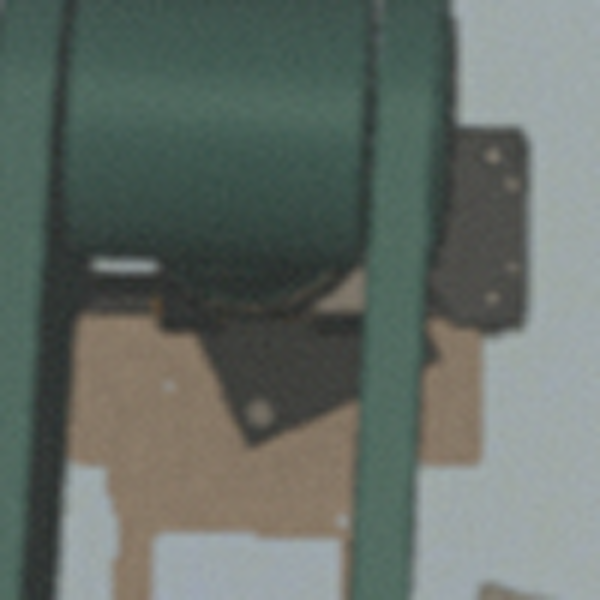

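Side view: the held sleeve's lower end centre (352,345) sits over the pin (350,370). Lowering just past the tip and checking force.

```bash
python3 -m handwheel '{"delta_pos":[[0,0,8],[0,0,6],[0,0,4],[0,0,2],[0,0,2],[0,0,1],[0,0,0],[0,0,0]],"rotation":[[0,0,0],[0,0,0],[0,0,0],[0,0,0],[0,0,0],[0,0,0],[0,0,0],[0,0,0]],"claw":[1,1,1,1,1,1,1,1]}'
```

```text
time: 7.35
tool_pos: [0.5151, 0.0354, 0.0962]
ee_rot: [3.141, -0.0, 1.571]
wrist_force: [0.1, -1.0, -2.3]
width: 0.0283
```

```bash
python3 -m handwheel '{"delta_pos":[[0,0,3],[0,0,3],[0,0,3],[0,0,3],[0,0,3],[0,0,2],[0,0,0],[0,0,0]],"rotation":[[0,0,0],[0,0,0],[0,0,0],[0,0,0],[0,0,0],[0,0,0],[0,0,0],[0,0,0]],"claw":[1,1,1,1,1,1,1,1]}'
python3 -m handwheel '{"delta_pos":[[0,0,1],[0,0,1],[0,0,1],[0,0,1],[0,0,1],[0,0,0],[0,0,0],[0,0,0]],"rotation":[[0,0,0],[0,0,0],[0,0,0],[0,0,0],[0,0,0],[0,0,0],[0,0,0],[0,0,0]],"claw":[1,1,1,1,1,1,1,1]}'
```

```text
time: 8.35
tool_pos: [0.5152, 0.0353, 0.0792]
ee_rot: [3.141, -0.0, 1.571]
wrist_force: [-0.2, -0.5, -2.2]
width: 0.0285
time: 9.35
tool_pos: [0.5151, 0.0354, 0.0741]
ee_rot: [3.141, -0.0, 1.571]
wrist_force: [0.7, 0.2, -1.1]
width: 0.0287
```

```bash
python3 -m handwheel '{"delta_pos":[[0,0,1],[0,0,1],[0,0,1],[0,0,1],[0,0,0],[0,0,0],[0,0,0],[0,0,0]],"rotation":[[0,0,0],[0,0,0],[0,0,0],[0,0,0],[0,0,0],[0,0,0],[0,0,0],[0,0,0]],"claw":[1,1,1,1,1,1,1,1]}'
```

```text
time: 10.35
tool_pos: [0.5151, 0.0354, 0.0701]
ee_rot: [3.142, -0.0, 1.571]
wrist_force: [-0.4, 0.6, -1.8]
width: 0.0285
```

No stop at the ridge height, so it is clear so far. Continuing towards the base (TCP near 0.039 at home).

```bash
python3 -m handwheel '{"delta_pos":[[0,0,4],[0,0,4],[0,0,5],[0,0,5],[0,0,5],[0,0,4],[0,0,2],[0,0,0]],"rotation":[[0,0,0],[0,0,0],[0,0,0],[0,0,0],[0,0,0],[0,0,0],[0,0,0],[0,0,0]],"claw":[1,1,1,1,1,1,1,1]}'
python3 -m handwheel '{"delta_pos":[[0,0,0.5],[0,0,0.5],[0,0,0.5],[0,0,0.5],[0,0,0],[0,0,0],[0,0,0],[0,0,0]],"rotation":[[0,0,0],[0,0,0],[0,0,0],[0,0,0],[0,0,0],[0,0,0],[0,0,0],[0,0,0]],"claw":[1,1,1,1,1,1,1,1]}'
```

```text
time: 11.35
tool_pos: [0.515, 0.0354, 0.0409]
ee_rot: [-3.141, -0.0, 1.571]
wrist_force: [-0.5, -0.4, -1.4]
width: 0.0286
time: 12.35
tool_pos: [0.5151, 0.0353, 0.0391]
ee_rot: [3.142, -0.0, 1.571]
wrist_force: [0.1, -0.2, -2.1]
width: 0.0285
```

```bash
python3 -m handwheel '{"delta_pos":[[0,0,0.5],[0,0,0.5],[0,0,0],[0,0,0],[0,0,0],[0,0,0],[0,0,0],[0,0,0]],"rotation":[[0,0,0],[0,0,0],[0,0,0],[0,0,0],[0,0,0],[0,0,0],[0,0,0],[0,0,0]],"claw":[1,1,1,1,0.3,0.3,0.3,0.3]}'
python3 - <<'E'
from h import *
for n in ['side','wrist']: snap(n,n[0]+'3.png')
crop('s3.png',230,190,330,290,6,'s3a.png')
E
```

```text
time: 13.35
tool_pos: [0.5149, 0.0354, 0.0378]
ee_rot: [-3.141, -0.0, 1.571]
wrist_force: [-0.7, 0.2, -0.5]
width: 0.0328
```

View pics/s3a.png

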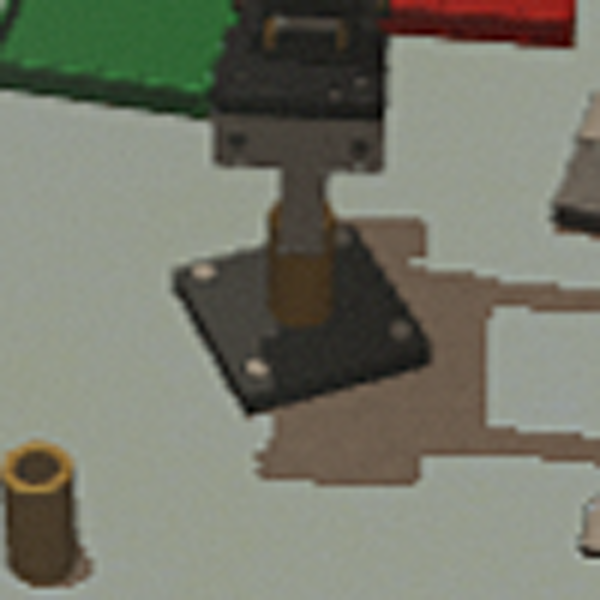

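View pics/w3.png

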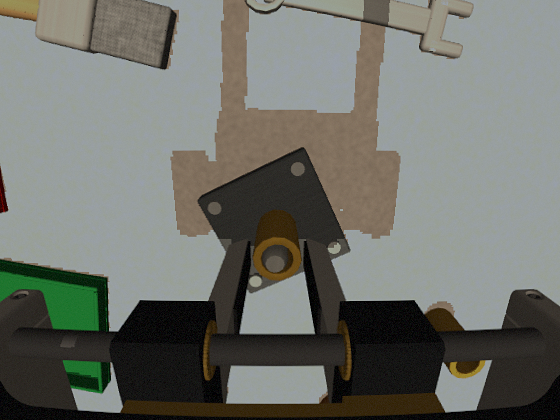

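The side view shows the sleeve's lower end on the base (300,320) and the wrist view shows the pin through the bore at (275,262). It is released and resting fully home, so green tray. Regrip, lift and carry.

```bash
python3 -m handwheel '{"delta_pos":[[0,0,0],[0,0,0],[0,0,0],[0,0,0],[0,0,-15],[0,0,-25],[0,0,-25],[0,0,-25]],"rotation":[[0,0,0],[0,0,0],[0,0,0],[0,0,0],[0,0,0],[0,0,0],[0,0,0],[0,0,0]],"claw":[1,1,1,1,1,1,1,1]}'
python3 -m handwheel '{"delta_pos":[[0,0,-5],[-46,22,0],[-50,24,0],[-50,24,0],[-45,22,0],[-25,12,0],[0,0,0],[0,0,0]],"rotation":[[0,0,0],[0,0,0],[0,0,0],[0,0,0],[0,0,0],[0,0,0],[0,0,0],[0,0,0]],"claw":[1,1,1,1,1,1,1,1]}'
```

```text
time: 14.45
tool_pos: [0.5151, 0.0355, 0.1298]
ee_rot: [3.141, -0.0, 1.571]
wrist_force: [0.1, 0.0, -1.3]
width: 0.0289
time: 15.45
tool_pos: [0.6185, -0.1796, 0.1323]
ee_rot: [-3.14, -0.001, 1.571]
wrist_force: [0.1, -0.4, -1.0]
width: 0.0288
```

```bash
python3 -m handwheel '{"delta_pos":[[0,0,30],[0,0,30],[0,0,20],[0,0,12],[0,0,5],[0,0,3],[0,0,0],[0,0,0]],"rotation":[[0,0,0],[0,0,0],[0,0,0],[0,0,0],[0,0,0],[0,0,0],[0,0,0],[0,0,0]],"claw":[1,1,1,1,1,1,1,1]}'
python3 - <<'E'
from h import *
snap('side','s4.png'); crop('s4.png',210,130,330,230,6,'s4a.png')
E
```

```text
time: 16.45
tool_pos: [0.6196, -0.1809, 0.0339]
ee_rot: [3.14, 0.0, 1.571]
wrist_force: [-0.3, -0.4, -1.9]
width: 0.0288
```

View pics/s4a.png

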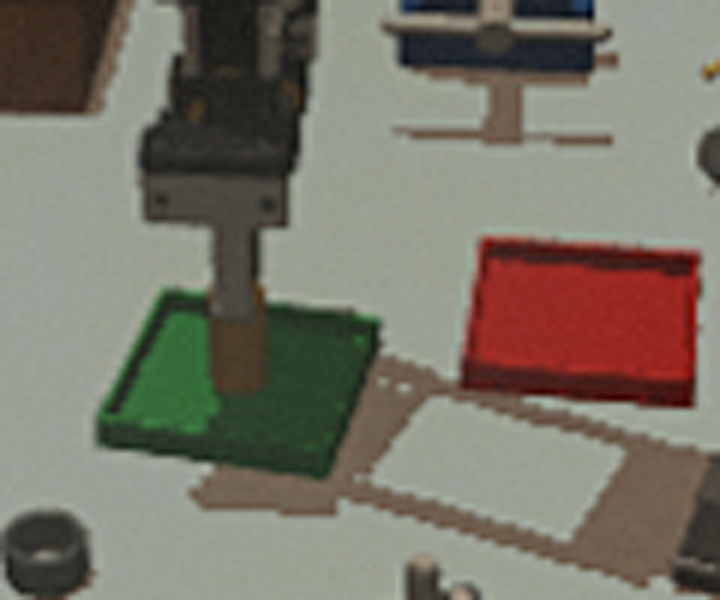

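The sleeve hangs over the middle of the green tray (its foot near (240,388) in the crop). Lowering it the last bit, then releasing.

```bash
python3 -m handwheel '{"delta_pos":[[0,0,3],[0,0,2],[0,0,1],[0,0,0.8],[0,0,0],[0,0,0],[0,0,0],[0,0,0]],"rotation":[[0,0,0],[0,0,0],[0,0,0],[0,0,0],[0,0,0],[0,0,0],[0,0,0],[0,0,0]],"claw":[1,1,1,1,1,0.5,0.2,0]}'
```

```text
time: 17.5
tool_pos: [0.6191, -0.1807, 0.0258]
ee_rot: [-3.141, 0.0, 1.571]
wrist_force: [-0.4, -0.1, -0.1]
width: 0.0437
```

```bash
python3 -m handwheel '{"delta_pos":[[0,0,0],[0,0,-10],[0,0,-30],[0,0,-40],[0,0,-30],[40,0,0],[50,0,0],[60,0,0]],"rotation":[[0,0,0],[0,0,0],[0,0,0],[0,0,0],[0,0,0],[0,0,0],[0,0,0],[0,0,0]],"claw":[0,0,0,0,0,0,-1,-1]}'
python3 - <<'E'
from h import *
snap('side','s5.png'); crop('s5.png',210,150,310,220,6,'s5a.png');snap('top','t5.png'); crop('t5.png',310,150,410,290,4,'t5a.png')
E
```

```text
time: 18.5
tool_pos: [0.6194, -0.03, 0.1373]
ee_rot: [3.14, 0.0, 1.569]
wrist_force: [0.5, -0.5, -0.8]
width: 0.0637
```

View pics/s5a.png

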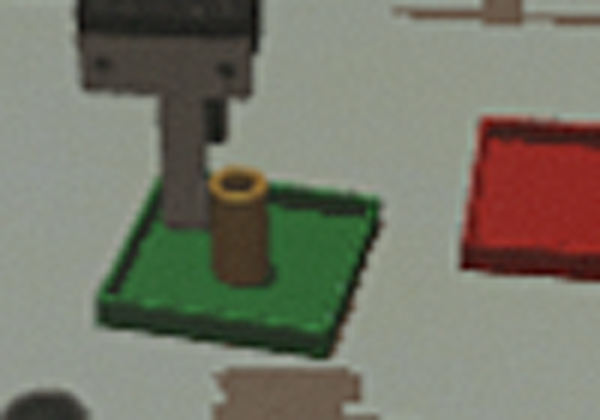

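View pics/t5a.png

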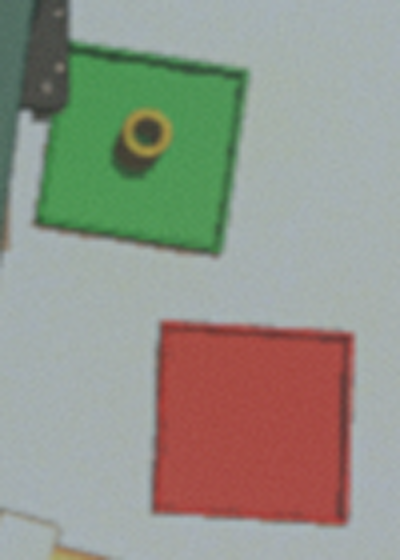

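Both views show sleeve B upright near the middle of the green tray (rim at (147,133) in the top crop). Now sleeve A.

```bash
python3 -m handwheel '{"delta_pos":[[45,-1,0],[55,-1,0],[55,-1,0],[40,-1,0],[19,-0.5,0],[0,0,10],[0,0,0],[0,0,0]],"rotation":[[0,0,0],[0,0,0],[0,0,0],[0,0,0],[0,0,0],[0,0,0],[0,0,0],[0,0,0]],"claw":[-1,-1,-1,-1,-1,-1,-1,-1]}'
python3 - <<'E'
from h import *
snap('wrist','w6.png'); print(proj(load('w6.png'),[.6155,.1838,.055]))
E
```

```text
time: 19.6
tool_pos: [0.6147, 0.1816, 0.126]
ee_rot: [-3.141, 0.001, 1.569]
wrist_force: [-0.7, -1.0, 0.3]
width: 0.0938
(np.float64(279.7851645262935), np.float64(207.49963443917665))
```

View pics/w6.png

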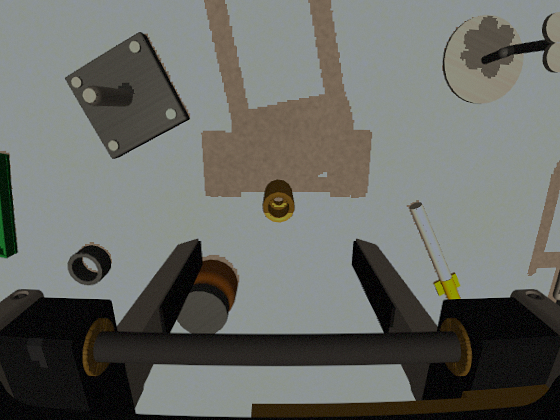

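Rim at (279,207), as predicted; the jar is well beyond the fingers. Descending and gripping.

```bash
python3 -m handwheel '{"delta_pos":[[1,0,35],[0,0,35],[0,0,22],[0,0,10],[0,0,0],[0,0,0],[0,0,0],[0,0,0]],"rotation":[[0,0,0],[0,0,0],[0,0,0],[0,0,0],[0,0,0],[0,0,0],[0,0,0],[0,0,0]],"claw":[-1,-1,-1,-1,-1,1,1,1]}'
python3 -m handwheel '{"delta_pos":[[0,0,0],[0,0,0],[0,0,0],[0,0,0],[0,0,0],[0,0,0],[0,0,0],[0,0,0]],"rotation":[[0,0,0],[0,0,0],[0,0,0],[0,0,0],[0,0,0],[0,0,0],[0,0,0],[0,0,0]],"claw":[1,1,1,1,1,1,1,1]}'
```

```text
time: 20.65
tool_pos: [0.615, 0.1845, 0.0252]
ee_rot: [3.14, -0.0, 1.571]
wrist_force: [-0.3, 0.4, -0.1]
width: 0.0671
time: 21.65
tool_pos: [0.6145, 0.1843, 0.0243]
ee_rot: [3.142, 0.0, 1.571]
wrist_force: [0.4, -1.2, -0.1]
width: 0.0288
```

```bash
python3 -m handwheel '{"delta_pos":[[0,0,-20],[0,0,-40],[0,0,-40],[-40,-27,0],[-45,-30,0],[-40,-26,0],[-24,-16,0],[0,0,0]],"rotation":[[0,0,0],[0,0,0],[0,0,0],[0,0,0],[0,0,0],[0,0,0],[0,0,0],[0,0,0]],"claw":[1,1,1,1,1,1,1,1]}'
python3 -m handwheel '{"delta_pos":[[0,0,4],[0,0,0],[0,0,0],[0,0,0],[0,0,0],[0,0,0],[0,0,0],[0,0,0]],"rotation":[[0,0,0],[0,0,0],[0,0,0],[0,0,0],[0,0,0],[0,0,0],[0,0,0],[0,0,0]],"claw":[1,1,1,1,1,1,1,1]}'
python3 - <<'E'
from h import *
for n in ['side','wrist']: snap(n,n[0]+'7.png')
crop('s7.png',230,170,330,270,6,'s7a.png')
E
```

```text
time: 22.65
tool_pos: [0.5152, 0.0343, 0.1258]
ee_rot: [3.14, -0.0, 1.568]
wrist_force: [0.0, 0.6, -1.0]
width: 0.0285
time: 23.65
tool_pos: [0.5155, 0.0353, 0.1203]
ee_rot: [3.142, -0.0, 1.571]
wrist_force: [0.5, 0.2, -0.9]
width: 0.0285
```

View pics/s7a.png

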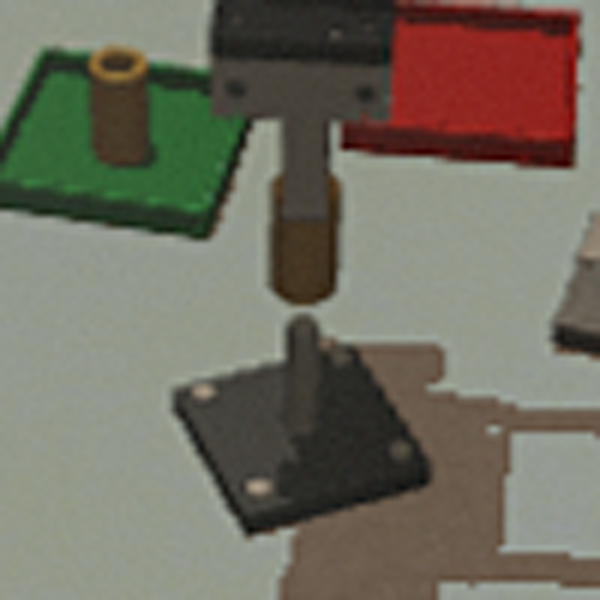

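View pics/w7.png

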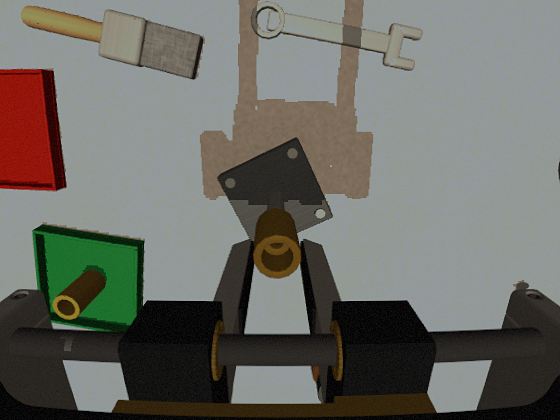

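Aligned (sleeve centre column 303, pin 302 in the crop). Lowering to within a few millimetres of the possible ridge stop (TCP ≈ 0.076).

```bash
python3 -m handwheel '{"delta_pos":[[0,0,8],[0,0,6],[0,0,4],[0,0,2],[0,0,2],[0,0,2],[0,0,0],[0,0,0]],"rotation":[[0,0,0],[0,0,0],[0,0,0],[0,0,0],[0,0,0],[0,0,0],[0,0,0],[0,0,0]],"claw":[1,1,1,1,1,1,1,1]}'
python3 -m handwheel '{"delta_pos":[[0,0,4],[0,0,3],[0,0,3],[0,0,3],[0,0,3],[0,0,1],[0,0,0],[0,0,0]],"rotation":[[0,0,0],[0,0,0],[0,0,0],[0,0,0],[0,0,0],[0,0,0],[0,0,0],[0,0,0]],"claw":[1,1,1,1,1,1,1,1]}'
```

```text
time: 24.75
tool_pos: [0.5157, 0.0353, 0.0964]
ee_rot: [3.141, -0.0, 1.571]
wrist_force: [0.2, 0.3, -2.3]
width: 0.0286
time: 25.75
tool_pos: [0.5157, 0.0353, 0.0794]
ee_rot: [3.141, -0.0, 1.571]
wrist_force: [-0.0, 0.0, -2.0]
width: 0.0286
```

```bash
python3 -m handwheel '{"delta_pos":[[0,0,0.5],[0,0,0.5],[0,0,0.5],[0,0,0.5],[0,0,0],[0,0,0],[0,0,0],[0,0,0]],"rotation":[[0,0,0],[0,0,0],[0,0,0],[0,0,0],[0,0,0],[0,0,0],[0,0,0],[0,0,0]],"claw":[1,1,1,1,1,1,1,1]}'
```

```text
time: 26.75
tool_pos: [0.5156, 0.0353, 0.0773]
ee_rot: [3.142, -0.0, 1.571]
wrist_force: [-0.1, -0.4, -1.9]
width: 0.0286
```

```bash
python3 -m handwheel '{"delta_pos":[[0,0,0.5],[0,0,0.5],[0,0,0.5],[0,0,0],[0,0,0],[0,0,0],[0,0,0],[0,0,0]],"rotation":[[0,0,0],[0,0,0],[0,0,0],[0,0,0],[0,0,0],[0,0,0],[0,0,0],[0,0,0]],"claw":[1,1,1,1,1,1,1,1]}'
```

```text
time: 27.75
tool_pos: [0.5157, 0.0354, 0.0759]
ee_rot: [3.141, -0.0, 1.571]
wrist_force: [-0.3, -0.1, -0.7]
width: 0.029
```

```bash
python3 -m handwheel '{"delta_pos":[[0,0,0.5],[0,0,0.5],[0,0,0],[0,0,0],[0,0,0],[0,0,0],[0,0,0],[0,0,0]],"rotation":[[0,0,0],[0,0,0],[0,0,0],[0,0,0],[0,0,0],[0,0,0],[0,0,0],[0,0,0]],"claw":[1,1,1,1,1,1,1,1]}'
```

```text
time: 28.75
tool_pos: [0.5161, 0.0354, 0.0756]
ee_rot: [3.14, -0.0, 1.571]
wrist_force: [-0.3, -0.3, 5.4]
width: 0.0286
```

The sleeve stopped with an upward force of about 7 N net at the ridge height. One picture to confirm before lifting.

```bash
python3 - <<'E'
from h import *
for n in ['side','wrist']: snap(n,n[0]+'8.png')
crop('s8.png',230,170,330,270,6,'s8a.png'); print(robot.get_obs()['wrist_force'].round(1))
c=load('s8.png'); print(proj(c,[.5165,.0355,.052]))
E
```

```text
[-0.4 -0.6  5. ]
(np.float64(279.8039018900659), np.float64(230.00273652011617))
```

View pics/s8a.png

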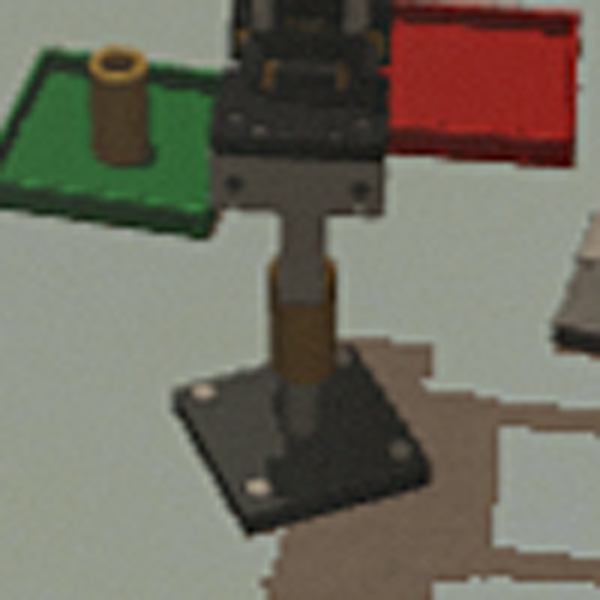

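Confirmed: the sleeve's lower end (303,380) hangs well above the base with the pin showing below it. It goes to the red tray.

```bash
python3 -m handwheel '{"delta_pos":[[0,0,-8],[0,0,-20],[0,0,-28],[-40,-10,0],[-55,-14,0],[-55,-14,0],[-55,-13,0],[-45,-11,0]],"rotation":[[0,0,0],[0,0,0],[0,0,0],[0,0,0],[0,0,0],[0,0,0],[0,0,0],[0,0,0]],"claw":[1,1,1,1,1,1,1,1]}'
python3 -m handwheel '{"delta_pos":[[-34,-8,0],[0,0,0],[0,0,25],[0,0,30],[0,0,25],[0,0,10],[0,0,5],[0,0,0]],"rotation":[[0,0,0],[0,0,0],[0,0,0],[0,0,0],[0,0,0],[0,0,0],[0,0,0],[0,0,0]],"claw":[1,1,1,1,1,1,1,1]}'
python3 - <<'E'
from h import *
snap('side','s9.png'); crop('s9.png',230,130,350,230,6,'s9a.png')
E
```

```text
time: 29.85
tool_pos: [0.4523, -0.2164, 0.1298]
ee_rot: [-3.14, -0.001, 1.57]
wrist_force: [0.6, -0.3, -2.7]
width: 0.0289
time: 30.85
tool_pos: [0.4461, -0.2486, 0.0363]
ee_rot: [3.141, 0.0, 1.571]
wrist_force: [1.6, -0.6, -2.0]
width: 0.0287
```

View pics/s9a.png

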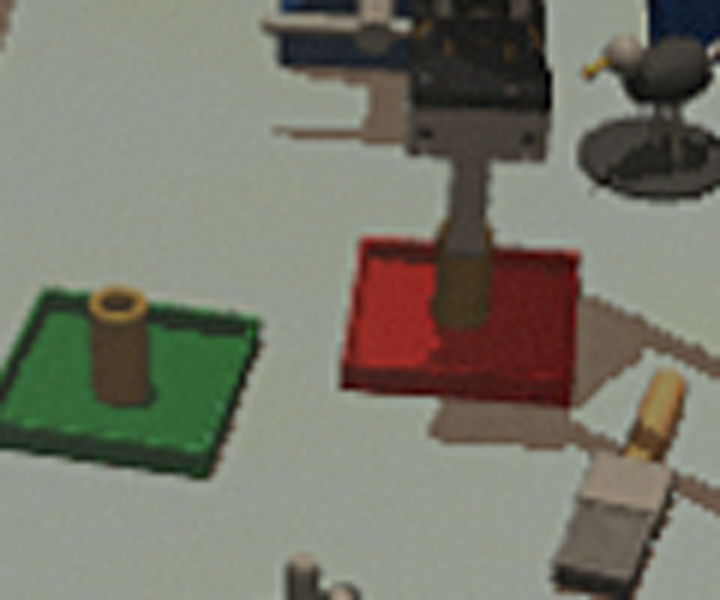

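```bash
python3 -m handwheel '{"delta_pos":[[0,0,4],[0,0,2],[0,0,1],[0,0,1],[0,0,0],[0,0,0],[0,0,0],[0,0,0]],"rotation":[[0,0,0],[0,0,0],[0,0,0],[0,0,0],[0,0,0],[0,0,0],[0,0,0],[0,0,0]],"claw":[1,1,1,1,1,1,1,1]}'
```

```text
time: 31.9
tool_pos: [0.4458, -0.2488, 0.0281]
ee_rot: [3.141, 0.0, 1.571]
wrist_force: [-1.4, 0.2, 2.4]
width: 0.0288
```

Touching the floor (force now upward). Release and rise.

```bash
python3 -m handwheel '{"delta_pos":[[0,0,0],[0,0,0],[0,0,0],[0,0,0],[0,0,-10],[0,0,-30],[0,0,-40],[0,0,-40]],"rotation":[[0,0,0],[0,0,0],[0,0,0],[0,0,0],[0,0,0],[0,0,0],[0,0,0],[0,0,0]],"claw":[0.5,0.2,0,0,0,0,0,0]}'
python3 -m handwheel '{"delta_pos":[[0,-20,-20],[0,-40,-20],[0,-40,0],[0,-20,0],[0,0,0],[0,0,0],[0,0,0],[0,0,0]],"rotation":[[0,0,0],[0,0,0],[0,0,0],[0,0,0],[0,0,0],[0,0,0],[0,0,0],[0,0,0]],"claw":[0,0,0,0,0,0,0,0]}'
python3 - <<'E'
from h import *
for n in ['side','top']: snap(n,n[0]+'10.png')
crop('s10.png',220,130,340,230,6,'s10a.png')
E
```

```text
time: 32.9
tool_pos: [0.4456, -0.2486, 0.1496]
ee_rot: [3.141, 0.0, 1.571]
wrist_force: [0.3, -0.7, 0.5]
width: 0.0468
time: 33.9
tool_pos: [0.3261, -0.2486, 0.1874]
ee_rot: [-3.141, -0.001, 1.572]
wrist_force: [0.1, -0.3, 0.2]
width: 0.0472
```

View pics/s10a.png

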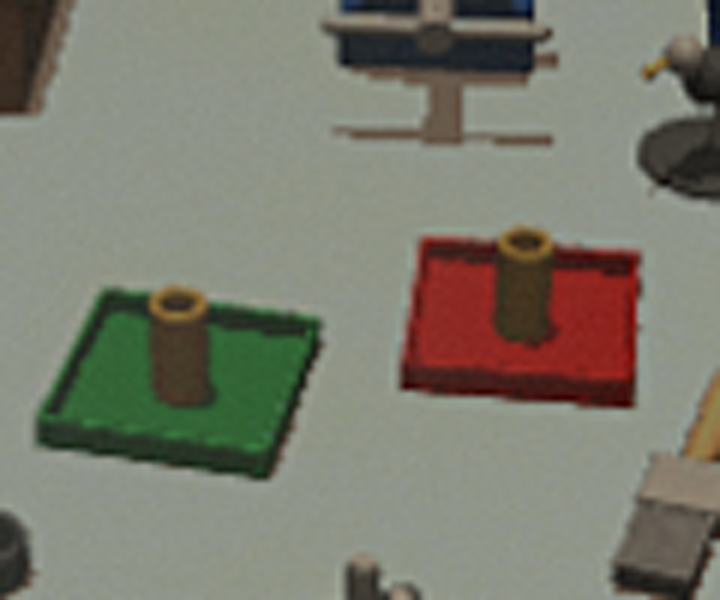

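View pics/t10.png

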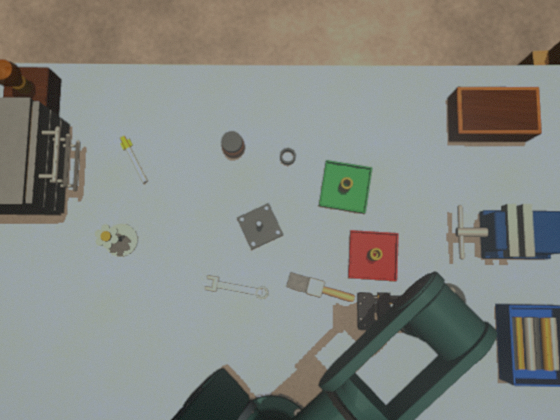

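Both sleeves stand upright in their trays (rims at (347,184) and (376,254)), and the bystanders I can see are where they were. The gripper is clear, so I'm handing in.

```bash
python3 -c "
from bench import robot; print(robot.get_obs()['time']); print(robot.close_job())"
```

```text
34.0
the job is handed in; nothing more can be done
None
```

Both sleeves are tested and put away, and the job was handed in at 34 s.

- **First sleeve** (the one nearer the robot): it slid over the pin without resistance and rested on the base, so it went in the green tray. The other sleeve was not moved until this one was put away.
- **Second sleeve:** it stopped part way, about 37 mm above the base, with about 7 N of push. It went in the red tray.

**Last checks:** the final side and top pictures show both sleeves upright near the middle of their trays. The gripper was clear, with wrist force about 0 N. In the top view the flower, jar, wrench, brush, coupling and pen look where they started. The arm partly hid the bird there, but the side view shows it standing. No check failed or disagreed; the hand-in reports no verdict.

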